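# Chuck a core bit and lift it out of its stand

## Task

In the loading stand a hand chuck sits loosely around the shank of a core bit. Turn the chuck's round knurled sleeve clockwise (seen from above) until its three jaws grip the bit firmly, then, holding the chuck by the sleeve, lift chuck and bit together straight up until the bit's lower end is at least 5 cm above the top of the stand. Finish while holding it there in the air, upright and still, carried by nothing but the gripper, with the other things on the table left alone.

Things in the scene. Friction and masses are not known exactly. Their poses are not given: they have to be found in the camera images.
- stand: Fixed loading stand; place and yaw vary. Steel base 120 x 110 x 12 mm, two grey side blocks (90 mm long along its x, 30 mm thick) with a 48 mm wide channel between them, open along x. Origin: centre of its underside on the table, z up. The chuck's flange lies on the blocks, 75 mm above the table; lips around it reach 81 mm and keep it from turning.
- chuck: Loose hand chuck with a vertical through bore, about 0.55 kg in all. Origin: centre of the underside of its 62 mm square, 12 mm thick flange, 75 mm above the table at the start; z up along its axis. Above the flange the round steel sleeve, 54 mm across, from 14 to 52 mm above the origin; on top three dark jaws from 55 to 69 mm, at most 27 mm out from the axis.
- sleeve_grip (a point): Point on the chuck's axis at a good height to grip the sleeve from above: 38 mm above the chuck's origin, 113 mm above the table at the start. Fingers may reach down to 16 mm above the chuck's origin without touching the flange. The sleeve is round, so it can be gripped at any yaw.
- sleeve (a joint): Angle of the knurled sleeve on the chuck, rad, growing clockwise seen from above, 0 (open) to 1.4; starts at 0 to 0.3. The three jaws move in together, 4.5 mm per rad; they touch the shank at about 1.0 and grip it firmly from about 1.12; no need to go beyond 1.25. It takes about 0.35 N m to turn, about twice that once the jaws bite, and stays where it is left.
- bit: Loose steel core bit, 141 mm long, about 0.2 kg, standing upright in the channel on the stand's base, 12 mm above the table: below a crown 34 mm across and 40 mm high, above it a shank 16 mm across that passes through the chuck. Origin: centre of its lower end, z up along its axis, 63 mm below the chuck's origin. With the jaws open it stays behind if the chuck is lifted.
- bit_top (a point): Centre of the upper end of the bit's shank, 141 mm above the bit's origin; at the start 78 mm above the chuck's origin and 153 mm above the table.
- spare_bit: Bystander: a shorter, loose core bit, 110 mm tall, 42 mm across at the bottom, standing on the table near the stand. Origin: centre of its underside.
- mortar_cube: Bystander: concrete cube of 50 mm near the stand. Origin: centre of its underside.
- weight: Bystander: brass weight, 40 mm across, 58 mm tall, near the stand. Origin: centre of its underside.
- rock_core: Bystander: stone cylinder standing upright, 52 mm across, 70 mm tall. Origin: centre of its underside.
- jar: Bystander: small jar, 60 mm across, 75 mm tall. Origin: centre of its underside.
- wrench: Bystander: wrench lying flat. Origin: middle of its underside.
- brush: Bystander: brush lying flat. Origin: middle of its underside.

How it is judged:
By the outcome, as a careful person would: the job done as asked, in the order asked, and still so for the second after the job is handed in, while the arm keeps its last pose, push and grip.
It also fails if it takes over 38 s, if anything falls off the work surface, if the arm or the gripper's body presses on something with over 40 N, if the wrist force passes 120 N, or if a joint passes its speed limit or range.

## Robot

A 6-joint arm with a two-finger parallel gripper is mounted at the origin on the work surface. World frame = base frame: x ahead of the robot, y to its left, z up, the work surface at z = 0. Lengths are in m, angles in rad, forces in N, time in s.
With the tool pointing down it reaches from about 0.35 to 0.925 m from the base axis. Payload 6.4 kg.
Tool frame: the origin (TCP) lies at the very end of the fingers, on their centre line; the grasp point (between the pads) lies 19 mm behind it; z points along the fingers, y is the line along which they close (so a half turn about z gives the same grasp; the last joint's range is limited). The gripper opens to 94 mm and grips with 3 to 60 N. Pads are 16 mm wide; open, the fingers measure 119 mm over their backs; the gripper's body (75 mm by 177 mm) begins 78 mm behind the grasp point.
Start: joints at [1.108, 0.245, 1.558, -0, 1.339, -0.174], TCP at [0.185, 0.623, 0.205] pointing down, gripper open.
Joint ranges: [-3.13, 3.13], [-1.02, 2.26], [0.13, 2.54], [-0.95, 4.09], [0.21, 2.88], [-2.74, 2.74]. Speed limits (rad/s): [2.57, 2.57, 3.14, 3.14, 3.14, 3.14].

## Interface

Orientations are given as a unit quaternion [w, x, y, z].
In Python, from station import * gives the robot as it stands.
- The arm moves only by the tool jog_arm, never from a script. Its argument "motion" is a list of rows, each a list of 3 entries, a list of its own where there are three numbers: the turn, a rotation vector about the tool's x, y, z in units of 8 degrees (1.0 is 8 degrees), then the shift along the tool's x, y, z in units of 30 mm (1.0 is 30 mm), then the finger opening in mm, from 0 to 94. In form: [[[wx, wy, wz], [tx, ty, tz], fingers], ...]. A call has exactly 10 rows; each row shifts and turns the commanded pose from where the row before left it, along the tool's axes as they then stand; what a row does not reach is not made up. A row lasts 1/8 s, in which the tool goes at most 62.5 mm and 10.7 degrees, less where a joint would pass 70% of its speed; a pose out of reach is approached as far as the arm can. A call is refused whole if a number of a shift passes 1 or a number of a turn 1, either way. A call with a gripper value outside its range is refused whole. The fingers move at their own pace and stop on an object; "force" is the grip in N (left out, the last holds). Time passes only in rows, so rows that do not move let the fingers close, or fill a call up. It gives the time, the measured TCP pose, the force, the opening and the grip force at its end, in the units of the state.
- read_state(): the state, without advancing time (a new reading comes with each control period).
- grab_frame(name): name is "scene" or "top" or "wrist"; returns (picture, depth): 480x640x3 uint8, blue, green, red; 480x640 float32, m along the optical axis (not along the pixel's ray), 0 where there is no reading.
- get_calibration(name): a dict with "vertical_fov" (degrees; the focal length in pixels is half the picture's height over the tangent of half this angle, whatever the lens; pixels are square), "cx", "cy" (the principal point, pixels), "rvec" (rotation vector, rad) and "tvec" (3), from world to camera coordinates, as OpenCV has them. Camera axes: x right, y down, z forward; pixel columns grow to the right and rows downward; lengths in m; the calibration is good to about 2 mm. A picture is of the moment at which its call begins: read the wrist's pose just before it. get_calibration takes no time and is no camera call; for the wrist camera it gives the pose at the moment of the call.
- close_job(): hands the job in; it is judged then, once.
The state is a dict: "time_s": time; "qpos": joint angles; "qd": joint speeds; "effort": joint torques, N m; "tcp_pos": TCP position; "ee_rot": TCP orientation; "ft_force": force on the tool from outside, world axes, zero at the start; "torque": the same for the moment, N m; "grip_width": finger opening in m; "gripper_force": force on a finger pad.
Only numpy, scipy, OpenCV 4.12 (cv2) and the standard library are available. Lean on these libraries where they do the work, as an engineer would, in place of code of your own. Each camera call takes 0.05 s, during which the arm holds its last target. There are 200 camera calls.

## Working session

There is one attempt and no reset: what is moved stays moved. The work goes in short steps, Python scripts to look and compute and a tool call to move; the robot and the scene stay as the last step left them, time stands still between calls to the robot, and variables do not carry over. Pictures are saved under pics/ and viewed, at most 10 in all, crops included, and the job is handed in when it is done.

Besides the shell and the picture viewer there is one more tool, called after "Request:" as name([rows], argument=value, ...), one row to a line, values as JSON. jog_arm: Moves the arm, as the interface text tells. Its arguments: {"type":"object","properties":{"motion":{"type":"array","items":{"type":"array"}},"force":{"type":"number"}},"required":["motion"]}

```bash
mkdir -p pics; cat > h.py <<'E'
import numpy as np, cv2
from station import *
def cal(n):
    c=get_calibration(n); f=240/np.tan(np.radians(c["vertical_fov"])/2)
    R=cv2.Rodrigues(np.array(c["rvec"],float))[0]; t=np.array(c["tvec"],float)
    return f,c["cx"],c["cy"],R,t
def cloud(d,k):
    f,cx,cy,R,t=k
    v,u=np.mgrid[0:480,0:640]
    P=np.stack([(u-cx)/f*d,(v-cy)/f*d,d],-1)
    return (P-t)@R   # world
def ray(u,v,z,k):
    f,cx,cy,R,t=k
    o=-R.T@t; r=R.T@np.array([(u-cx)/f,(v-cy)/f,1])
    return o+r*(z-o[2])/r[2]
E
python3 - <<'E'
from h import *
s=read_state(); print(s)
for n in("top","scene"):
    c=get_calibration(n);print(n,c)
    p,d=grab_frame(n); cv2.imwrite(f"pics/{n}.png",p); np.save(n+".npy",d)
    W=cloud(d,cal(n)); m=(d>0)&(W[...,2]>0.125)&(W[...,2]<0.16)
    k,l,st,ce=cv2.connectedComponentsWithStats(m.astype(np.uint8))
    for i in range(1,k):
        if st[i,4]>15: print(n,st[i],W[l==i].mean(0),W[l==i].min(0),W[l==i].max(0))
E
```

```text
{'time_s': 0.0, 'qpos': array([ 1.10789193e+00,  2.45797962e-01,  1.55897173e+00, -1.85467211e-05,
        1.33869396e+00, -1.74091183e-01]), 'qd': array([ 0.00215581, -0.0005106 ,  0.00104307, -0.00029726, -0.00080393,
       -0.00016055]), 'effort': array([-3.53018722e-04, -4.15824509e+01, -3.14611781e+01,  6.84640207e-02,
        3.30297137e-02, -1.48174763e-04]), 'tcp_pos': array([0.1848582 , 0.62254918, 0.20437839]), 'ee_rot': array([-2.84374542e-04,  1.43903058e-01,  9.89591347e-01, -8.91278434e-04]), 'ft_force': array([0.51316483, 0.5450459 , 0.09301854]), 'torque': array([0.06108689, 0.00673339, 0.00411127]), 'gripper_force': 0.0, 'grip_width': 0.0941107041030473}
top {'vertical_fov': 53.315872433739216, 'cx': 317.9877625552815, 'cy': 242.24656287423684, 'rvec': array([ 2.14693084, -2.18039207,  0.11181801]), 'tvec': array([0.00746959, 0.60860545, 1.1585626 ])}
top [   0  135   65  106 4473] [0.73224584 0.67185104 0.13994648] [0.61440625 0.58357653 0.12500748] [0.86065742 0.73518465 0.15744641]
top [312 259  24  24 419] [ 0.53371848 -0.01292156  0.1342257 ] [ 0.50732872 -0.04017411  0.12508556] [0.55996044 0.01233737 0.1578926 ]
scene {'vertical_fov': 42.91294424876894, 'cx': 323.69426692571585, 'cy': 242.01545165664794, 'rvec': array([ 1.90588211,  1.46540794, -0.64981768]), 'tvec': array([-0.1528758 , -0.31292136,  1.84984747])}
scene [248  93  46  22 493] [ 0.05199584 -0.00716532  0.14267553] [-0.0050774  -0.06423444  0.12500555] [0.07334424 0.06144574 0.15996389]
scene [ 585  184   55   62 2020] [0.71287751 0.65351838 0.13990994] [0.62027168 0.57990372 0.12507467] [0.8065851  0.74642638 0.15775105]
scene [300 205  24  22 332] [ 0.54378619 -0.01495542  0.13593531] [ 0.51212259 -0.03986661  0.12518001] [0.56699189 0.01247165 0.1559728 ]
scene [  0 386   8  12  43] [ 0.86880076 -0.620429    0.15317134] [ 0.86333559 -0.62752438  0.14374132] [ 0.87234651 -0.61192689  0.15980272]
```

View pics/top.png

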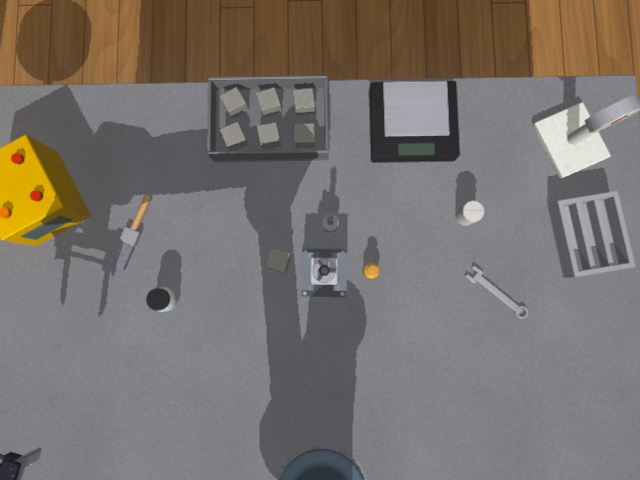

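View pics/scene.png

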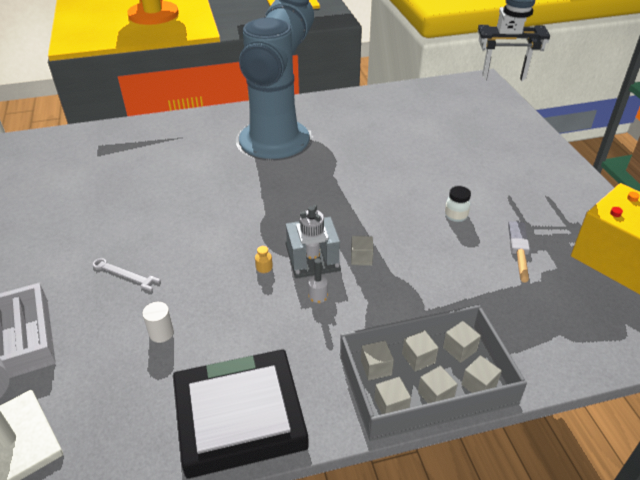

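The top view shows the stand with the chuck at about (324,270), and the spare bit at (330,222), i.e. on the +x side. The cube is at (278,260) and the weight at (372,271). In the scene view the chuck is at (312,222). Both views place the chuck axis near (0.534, -0.013), so I'll move above it.

Request:
jog_arm([
  [[0,0,0],[-0.86,-0.85,-0.05],94],
  [[0,0,0],[-0.86,-0.85,-0.05],94],
  [[0,0,0],[-0.86,-0.85,-0.05],94],
  [[0,0,0],[-0.86,-0.85,-0.05],94],
  [[0,0,0],[-0.86,-0.85,-0.05],94],
  [[0,0,0],[-0.86,-0.85,-0.05],94],
  [[0,0,0],[-0.86,-0.85,-0.05],94],
  [[0,0,0],[-0.86,-0.85,-0.05],94],
  [[0,0,0],[-0.86,-0.85,-0.05],94],
  [[0,0,0],[-0.86,-0.85,-0.05],94],
])

```text
time_s: 1.35
tcp_pos: [0.36, 0.304, 0.2201]
ee_rot: [-0.0, 0.144, 0.99, -0.0]
ft_force: [0.8, 0.4, -0.1]
grip_width: 0.0942
gripper_force: 0.0
```

Request:
jog_arm([
  [[0,0,0],[-0.86,-0.85,0],94],
  [[0,0,0],[-0.86,-0.85,0],94],
  [[0,0,0],[-0.86,-0.85,0],94],
  [[0,0,0],[-0.86,-0.85,0],94],
  [[0,0,0],[-0.86,-0.85,0],94],
  [[0,0,0],[-0.86,-0.85,0],94],
  [[0,0,0],[-0.86,-0.85,0],94],
  [[0,0,0],[-0.86,-0.85,0],94],
  [[0,0,0],[-0.86,-0.85,0],94],
  [[0,0,0],[-0.86,-0.85,0],94],
])

```text
time_s: 2.6
tcp_pos: [0.5347, -0.0138, 0.22]
ee_rot: [-0.0, 0.144, 0.99, 0.0]
ft_force: [-0.1, 0.1, 0.9]
grip_width: 0.094
gripper_force: 0.0
```

Request:
jog_arm([
  [[0,0,-0.65],[0,0,0],94],
  [[0,0,-0.65],[0,0,0],94],
  [[0,0,-0.65],[0,0,0],94],
  [[0,0,-0.65],[0,0,0],94],
  [[0,0,-0.65],[0,0,0],94],
  [[0,0,-0.65],[0,0,0],94],
  [[0,0,-0.65],[0,0,0],94],
  [[0,0,-0.65],[0,0,0],94],
  [[0,0,-0.65],[0,0,0],94],
  [[0,0,-0.65],[0,0,0],94],
])

```text
time_s: 3.85
tcp_pos: [0.5342, -0.0127, 0.2199]
ee_rot: [-0.0, -0.306, 0.952, 0.0]
ft_force: [0.4, 0.1, 0.0]
grip_width: 0.0938
gripper_force: 0.0
```

```bash
python3 - <<'E'
from h import *
s=read_state(); print(s["time_s"],s["tcp_pos"],s["ee_rot"],s["qpos"])
k=cal("wrist"); p,d=grab_frame("wrist"); cv2.imwrite("pics/w1.png",p)
W=cloud(d,k); np.save("w1.npy",W)
for a,b in((.148,.16),(.135,.147),(.118,.13)):
    m=(d>0)&(W[...,2]>a)&(W[...,2]<b)&(np.hypot(W[...,0]-.534,W[...,1]+.013)<.045)
    if m.sum(): print(a,m.sum(),W[m].mean(0),W[m].min(0),W[m].max(0))
E
```

```text
3.85 [ 0.53415774 -0.01265061  0.21994123] [-4.16083288e-04 -3.05908605e-01  9.52060759e-01  2.51365586e-04] [-2.36009015e-01 -3.94473190e-02  1.83814133e+00 -3.44835268e-06
  1.34387087e+00 -2.42858992e+00]
0.148 385 [ 0.53488644 -0.01543302  0.15317889] [ 0.52763408 -0.0228849   0.14823265] [ 0.54323399 -0.00733616  0.15520454]
0.135 782 [ 0.53439962 -0.01630631  0.14322602] [ 0.51275719 -0.04087891  0.13509853] [0.56077682 0.00161049 0.14698628]
0.118 1172 [ 0.53136242 -0.01838598  0.12718444] [ 0.50876205 -0.04236835  0.11804281] [0.56299868 0.01174916 0.12999907]
```

View pics/w1.png

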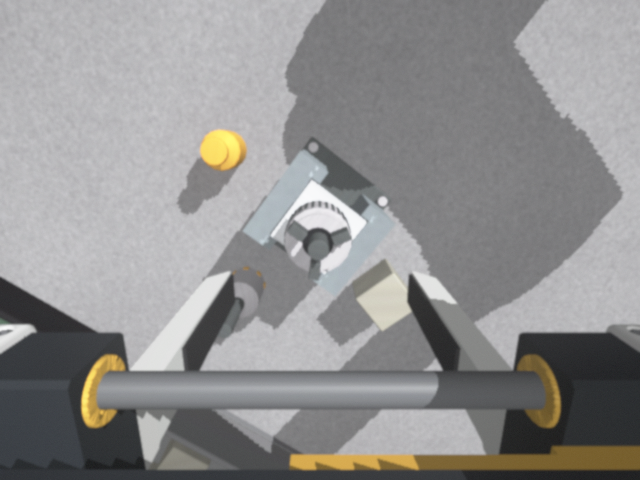

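The wrist view shows the chuck and bit top at about (317,245). The spare bit is at (243,295) and the cube at (383,295), both clear of the fingers. The bit top measures (0.5354, -0.0151, 0.153), which matches its expected height. Next I'll correct about 3 mm, descend and grip.

Request:
jog_arm([
  [[0,0,0],[0.01,-0.09,0],94],
  [[0,0,0],[0,0,0.6],94],
  [[0,0,0],[0,0,0.6],94],
  [[0,0,0],[0,0,0.6],94],
  [[0,0,0],[0,0,0.6],94],
  [[0,0,0],[0,0,0.6],94],
  [[0,0,0],[0,0,0.6],94],
  [[0,0,0],[0,0,0.6],94],
  [[0,0,0],[0,0,0],94],
  [[0,0,0],[0,0,0],94],
])

```text
time_s: 5.15
tcp_pos: [0.5363, -0.0152, 0.0949]
ee_rot: [0.0, -0.304, 0.953, -0.0]
ft_force: [0.2, 0.6, -0.0]
grip_width: 0.0941
gripper_force: 0.0
```

Request:
jog_arm([
  [[0,0,0],[0,0,0],40],
  [[0,0,0],[0,0,0],40],
  [[0,0,0],[0,0,0],40],
  [[0,0,0],[0,0,0],40],
  [[0,0,0],[0,0,0],40],
  [[0,0,0],[0,0,0],40],
  [[0,0,0],[0,0,0],40],
  [[0,0,0],[0,0,0],40],
  [[0,0,0],[0,0,0],40],
  [[0,0,0],[0,0,0],40],
], force=55)

```text
time_s: 6.4
tcp_pos: [0.5357, -0.015, 0.0945]
ee_rot: [-0.0, -0.304, 0.953, 0.0]
ft_force: [-1.5, 2.6, 3.1]
grip_width: 0.0534
gripper_force: 55.0
```

```bash
python3 -c "
from station import *
s=read_state();print(s)"
```

```text
{'time_s': 6.4, 'qpos': array([-2.39705312e-01,  1.11275194e-01,  1.92855265e+00,  2.72792944e-04,
        1.10213441e+00, -2.42942546e+00]), 'qd': array([ 7.99690712e-05, -2.14789629e-04, -1.17594906e-03, -4.63551505e-05,
       -9.13018963e-04, -1.03766270e-03]), 'effort': array([-1.16942491e+00, -3.12776756e+01, -2.79261124e+01, -5.10283280e-01,
       -7.13752694e-01, -1.96269981e-02]), 'tcp_pos': array([ 0.53573099, -0.01495062,  0.0945074 ]), 'ee_rot': array([-9.41141653e-05, -3.04487440e-01,  9.52516325e-01,  2.00247918e-04]), 'ft_force': array([-1.47200163,  2.6401351 ,  3.12167806]), 'torque': array([0.53136973, 0.40411841, 0.01741192]), 'gripper_force': 55.00125288963318, 'grip_width': 0.053417381426496886}
```

Request:
jog_arm([
  [[0,0,0.5],[0,0,0],40],
  [[0,0,0.5],[0,0,0],40],
  [[0,0,0.5],[0,0,0],40],
  [[0,0,0.5],[0,0,0],40],
  [[0,0,0.5],[0,0,0],40],
  [[0,0,0.5],[0,0,0],40],
  [[0,0,0.5],[0,0,0],40],
  [[0,0,0.5],[0,0,0],40],
  [[0,0,0.5],[0,0,0],40],
  [[0,0,0.5],[0,0,0],40],
])

```text
time_s: 7.65
tcp_pos: [0.5358, -0.0144, 0.0945]
ee_rot: [0.0, 0.04, 0.999, 0.001]
ft_force: [-2.4, 4.1, 3.4]
grip_width: 0.0535
gripper_force: 55.0
```

```bash
cat > st.py <<'E'
from station import *
s=read_state();q=s["ee_rot"]
import numpy as np
print(s["time_s"],s["tcp_pos"],np.degrees(2*np.arctan2(q[2],q[1])),s["torque"],s["ft_force"],s["grip_width"],s["qpos"][5],s["effort"][5])
E
python3 st.py
```

```text
7.65 [ 0.53584594 -0.01439722  0.09451145] 175.39467641528822 [0.85179587 0.29545579 0.43142214] [-2.36804897  4.0878938   3.37017008] 0.05346244344185839 -1.7300367717307628 -0.09200816508382559
```

Request:
jog_arm([
  [[0,0,0.1],[0,0,0],40],
  [[0,0,0.1],[0,0,0],40],
  [[0,0,0.1],[0,0,0],40],
  [[0,0,0.1],[0,0,0],40],
  [[0,0,0.1],[0,0,0],40],
  [[0,0,0.1],[0,0,0],40],
  [[0,0,0.1],[0,0,0],40],
  [[0,0,0.1],[0,0,0],40],
  [[0,0,0.1],[0,0,0],40],
  [[0,0,0.1],[0,0,0],40],
])

```text
time_s: 8.9
tcp_pos: [0.5359, -0.0143, 0.0945]
ee_rot: [0.0, 0.109, 0.994, 0.001]
ft_force: [-1.7, 5.9, 3.5]
grip_width: 0.0537
gripper_force: 55.0
```

```bash
python3 st.py
```

```text
8.9 [ 0.53589969 -0.0142587   0.09453002] 167.50079883863518 [0.86604705 0.24993075 0.40044024] [-1.72962291  5.94671814  3.48413179] 0.053739473365096636 -1.5922546224583343 0.26762695983052254
```

Request:
jog_arm([
  [[0,0,0.1],[0,0,0],40],
  [[0,0,0.1],[0,0,0],40],
  [[0,0,0.1],[0,0,0],40],
  [[0,0,0.1],[0,0,0],40],
  [[0,0,0.1],[0,0,0],40],
  [[0,0,0.1],[0,0,0],40],
  [[0,0,0.1],[0,0,0],40],
  [[0,0,0.1],[0,0,0],40],
  [[0,0,0.1],[0,0,0],40],
  [[0,0,0.1],[0,0,0],40],
])

```text
time_s: 10.15
tcp_pos: [0.5359, -0.0141, 0.0945]
ee_rot: [0.0, 0.178, 0.984, 0.001]
ft_force: [-0.7, 5.8, 2.9]
grip_width: 0.0536
gripper_force: 55.0
```

```bash
python3 st.py
```

```text
10.15 [ 0.53594019 -0.01412501  0.09452939] 159.50417120344108 [1.01525949 0.25306719 0.40583228] [-0.72243092  5.79537772  2.92110247] 0.05363729184107895 -1.4526659146600103 0.288373539224267
```

Request:
jog_arm([
  [[0,0,0.1],[0,0,0],40],
  [[0,0,0.1],[0,0,0],40],
  [[0,0,0.1],[0,0,0],40],
  [[0,0,0.1],[0,0,0],40],
  [[0,0,0.1],[0,0,0],40],
  [[0,0,0.1],[0,0,0],40],
  [[0,0,0.1],[0,0,0],40],
  [[0,0,0.1],[0,0,0],40],
  [[0,0,0.1],[0,0,0],40],
  [[0,0,0.1],[0,0,0],40],
])

```text
time_s: 11.4
tcp_pos: [0.536, -0.014, 0.0945]
ee_rot: [0.0, 0.246, 0.969, 0.001]
ft_force: [-1.0, 6.9, 3.0]
grip_width: 0.0531
gripper_force: 55.0
```

```bash
python3 st.py; python3 - <<'E'
from h import *
p,d=grab_frame("wrist"); cv2.imwrite("pics/w2.png",p)
E
```

```text
11.4 [ 0.53601364 -0.01402025  0.09453813] 151.5138751649045 [1.08028592 0.20681007 0.43426325] [-0.96546967  6.93188433  2.99572123] 0.05309316562811245 -1.3132775060244677 0.38191504776477814
```

View pics/w2.png

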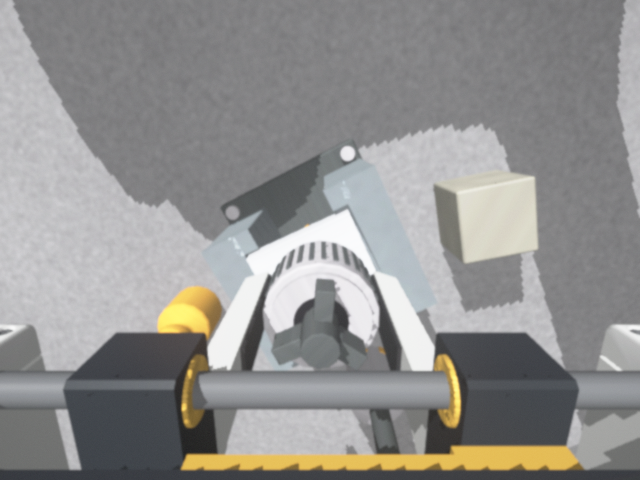

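The wrist view shows the sleeve between the fingers and the jaws close to the shank, with the front jaw tip at about (325,281). The torque hasn't risen yet, so I'll measure the jaw's reach from the axis.

```bash
python3 - <<'E'
from h import *
k=cal("wrist"); p,d=grab_frame("wrist"); W=cloud(d,k)
c=np.array([.5355,-.0152])
def rep(W,ok):
    m=ok&(abs(W[...,2]-.144)<.004)&(np.hypot(W[...,0]-c[0],W[...,1]-c[1])<.03)
    P=W[m][:,:2]-c; r=np.hypot(*P.T); a=np.degrees(np.arctan2(P[:,1],P[:,0]))
    for b in range(-180,180,20):
        s=(a>=b)&(a<b+20)
        if s.sum()>3: print(b,s.sum(),r[s].min().round(4),np.percentile(r[s],97).round(4))
W1=np.load("w1.npy")
print("before");rep(W1,np.isfinite(W1[...,0]));print("now");rep(W,d>0)
print("tip",ray(325,281,.144,k)-np.r_[c,0],"bit top ctr",ray(321,349,.153,k))
a=cv2.resize(cv2.imread("pics/w1.png")[195:290,270:365],(400,400),interpolation=2)
b=cv2.resize(p[230:380,250:400],(400,400),interpolation=2)
cv2.imwrite("pics/cmp.png",np.hstack([a,b]))
E
```

```text
before
-180 8 0.0074 0.0079
-160 11 0.007 0.0079
-140 9 0.0074 0.0079
-120 29 0.0073 0.0187
-100 177 0.0074 0.0255
-80 26 0.0075 0.0219
0 32 0.0133 0.0239
20 152 0.0132 0.0263
40 5 0.0138 0.0162
120 46 0.0117 0.0246
140 161 0.0077 0.0249
160 21 0.0075 0.016
now
-180 41 0.0064 0.0071
-160 36 0.0064 0.0074
-140 151 0.0071 0.0298
-120 301 0.0076 0.0273
-100 334 0.0086 0.0211
-80 66 0.0104 0.0204
0 131 0.0117 0.022
20 388 0.0091 0.0216
40 133 0.0079 0.0281
60 133 0.0071 0.0298
80 39 0.0067 0.0076
100 41 0.0063 0.0086
120 263 0.0058 0.0204
140 437 0.0062 0.0204
160 86 0.0057 0.0148
tip [-0.02024703  0.01339914  0.144     ] bit top ctr [ 0.53599064 -0.01488729  0.153     ]
```

View pics/cmp.png

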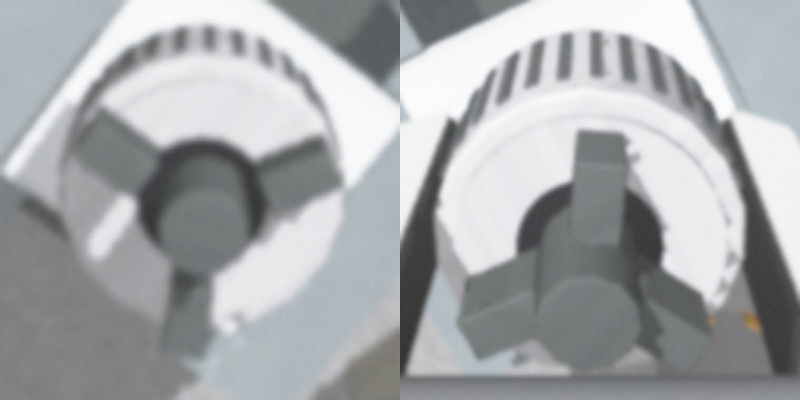

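The crops show the jaws now almost touching the shank. The tips moved in from about 25.5 to 21 mm, so the sleeve has turned about 1 rad without much slip. I'll keep turning in small steps until the torque rises.

Request:
jog_arm([
  [[0,0,0.1],[0,0,0],40],
  [[0,0,0.1],[0,0,0],40],
  [[0,0,0.1],[0,0,0],40],
  [[0,0,0.1],[0,0,0],40],
  [[0,0,0.1],[0,0,0],40],
  [[0,0,0.1],[0,0,0],40],
  [[0,0,0.1],[0,0,0],40],
  [[0,0,0.1],[0,0,0],40],
  [[0,0,0],[0,0,0],40],
  [[0,0,0],[0,0,0],40],
], force=60)

```text
time_s: 12.75
tcp_pos: [0.536, -0.0138, 0.0945]
ee_rot: [-0.0, 0.3, 0.954, 0.001]
ft_force: [-1.0, 6.1, 4.0]
grip_width: 0.0531
gripper_force: 60.0
```

```bash
python3 st.py
```

```text
12.75 [ 0.5360413  -0.01382966  0.09454036] 145.1371695130193 [1.23477208 0.10277986 0.45490094] [-1.02151492  6.08993514  3.96683001] 0.05311435319647854 -1.2020219945009225 0.46589347533881664
```

Request:
jog_arm([
  [[0,0,0.1],[0,0,0],40],
  [[0,0,0.1],[0,0,0],40],
  [[0,0,0.1],[0,0,0],40],
  [[0,0,0.1],[0,0,0],40],
  [[0,0,0.1],[0,0,0],40],
  [[0,0,0.1],[0,0,0],40],
  [[0,0,0.1],[0,0,0],40],
  [[0,0,0.1],[0,0,0],40],
  [[0,0,0.1],[0,0,0],40],
  [[0,0,0.1],[0,0,0],40],
])

```text
time_s: 14.0
tcp_pos: [0.5358, -0.0134, 0.0946]
ee_rot: [-0.0, 0.365, 0.931, 0.001]
ft_force: [-2.3, 8.6, 3.3]
grip_width: 0.0532
gripper_force: 60.0
```

```bash
python3 st.py; python3 - <<'E'
from h import *
p,d=grab_frame("wrist"); k=cal("wrist"); W=cloud(d,k)
c=np.array([.5355,-.0152])
m=(d>0)&(abs(W[...,2]-.144)<.003)&(np.hypot(W[...,0]-c[0],W[...,1]-c[1])<.025)
P=W[m][:,:2]-c; r=np.hypot(*P.T); a=np.degrees(np.arctan2(P[:,1],P[:,0]))
for b in range(-180,180,20):
    s=(a>=b)&(a<b+20)
    if s.sum()>60: print(b,s.sum(),r[s].min().round(4),np.percentile(r[s],97).round(4))
b=cv2.resize(p[230:380,250:400],(600,600),interpolation=2); cv2.imwrite("pics/w3.png",b)
E
```

```text
14.0 [ 0.53583583 -0.0133602   0.09455555] 137.1622827074147 [1.55872869 0.25130432 0.76117136] [-2.29311111  8.59151998  3.27748529] 0.053214887962017614 -1.0626285775413067 0.6549516879022121
-120 195 0.0081 0.0199
-100 258 0.01 0.0199
0 138 0.0103 0.0211
20 370 0.0088 0.0209
40 99 0.008 0.0152
120 287 0.0069 0.0203
140 372 0.0064 0.0202
```

View pics/w3.png

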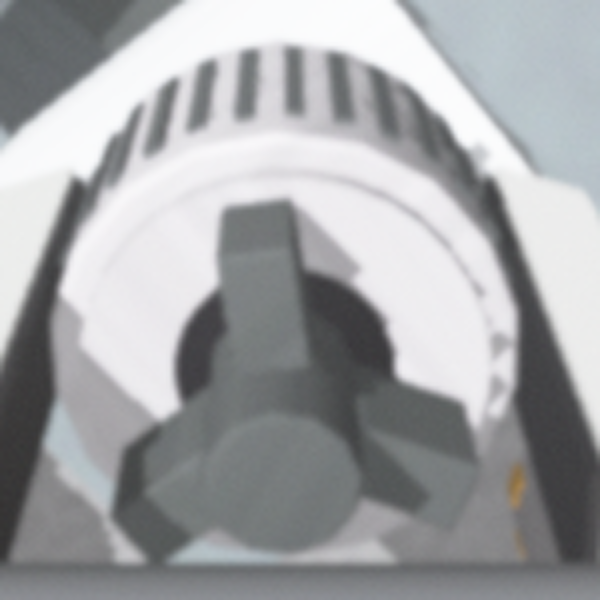

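The jaws now touch the shank and the torque has doubled to 0.76 N·m, so they are biting. I'll turn about 0.14 rad more to firm the grip.

Request:
jog_arm([
  [[0,0,0.1],[0,0,0],40],
  [[0,0,0.1],[0,0,0],40],
  [[0,0,0.1],[0,0,0],40],
  [[0,0,0.1],[0,0,0],40],
  [[0,0,0.1],[0,0,0],40],
  [[0,0,0.1],[0,0,0],40],
  [[0,0,0.1],[0,0,0],40],
  [[0,0,0.1],[0,0,0],40],
  [[0,0,0.1],[0,0,0],40],
  [[0,0,0.1],[0,0,0],40],
])

```text
time_s: 15.3
tcp_pos: [0.5366, -0.0141, 0.0946]
ee_rot: [0.001, 0.428, 0.904, 0.001]
ft_force: [1.7, 5.5, 0.2]
grip_width: 0.0534
gripper_force: 60.0
```

```bash
python3 st.py; python3 - <<'E'
from h import *
p,d=grab_frame("wrist"); k=cal("wrist"); W=cloud(d,k)
c=np.array([.5355,-.0152])
m=(d>0)&(abs(W[...,2]-.144)<.003)&(np.hypot(W[...,0]-c[0],W[...,1]-c[1])<.025)
P=W[m][:,:2]-c; r=np.hypot(*P.T); a=np.degrees(np.arctan2(P[:,1],P[:,0]))
for b in range(-180,180,20):
    s=(a>=b)&(a<b+20)
    if s.sum()>60: print(b,s.sum(),r[s].min().round(4),np.percentile(r[s],97).round(4))
E
```

```text
15.3 [ 0.53662804 -0.01411334  0.0946036 ] 129.29431420267557 [ 1.01930589 -0.41757392  1.40784867] [1.67973354 5.48932455 0.22710361] 0.05342367884245401 -0.9245304864203087 1.22747004032135
-120 198 0.0084 0.0194
-100 221 0.011 0.0197
0 136 0.0096 0.0207
20 360 0.0087 0.0208
40 127 0.008 0.0162
120 321 0.0072 0.0207
140 361 0.0073 0.0204
```

The torque is now 1.4 N·m and the jaws are tight. I'll ease off the elastic wind-up slightly before lifting.

Request:
jog_arm([
  [[0,0,-0.1],[0,0,0],40],
  [[0,0,-0.1],[0,0,0],40],
  [[0,0,0],[0,0,0],40],
  [[0,0,0],[0,0,0],40],
  [[0,0,0],[0,0,0],40],
  [[0,0,0],[0,0,0],40],
  [[0,0,0],[0,0,0],40],
  [[0,0,0],[0,0,0],40],
  [[0,0,0],[0,0,0],40],
  [[0,0,0],[0,0,0],40],
])

```text
time_s: 16.6
tcp_pos: [0.5366, -0.0141, 0.0946]
ee_rot: [0.001, 0.417, 0.909, 0.001]
ft_force: [0.1, 6.7, 1.7]
grip_width: 0.0534
gripper_force: 60.0
```

```bash
python3 st.py
```

```text
16.6 [ 0.53655395 -0.01413411  0.09458927] 130.68924066815563 [ 0.94211441 -0.23095231  0.24040424] [0.13116054 6.6774289  1.71870942] 0.053447305907224324 -0.9500203606838307 0.22783226799219847
```

Request:
jog_arm([
  [[0,0,0],[0,0,-0.1],40],
  [[0,0,0],[0,0,-0.1],40],
  [[0,0,0],[0,0,-0.1],40],
  [[0,0,0],[0,0,-0.1],40],
  [[0,0,0],[0,0,-0.1],40],
  [[0,0,0],[0,0,-0.1],40],
  [[0,0,0],[0,0,-0.1],40],
  [[0,0,0],[0,0,-0.1],40],
  [[0,0,0],[0,0,-0.1],40],
  [[0,0,0],[0,0,0],40],
])

```text
time_s: 17.85
tcp_pos: [0.5361, -0.0152, 0.1219]
ee_rot: [0.0, 0.417, 0.909, 0.0]
ft_force: [0.5, 1.1, -8.0]
grip_width: 0.0532
gripper_force: 60.0
```

```bash
python3 st.py
```

```text
17.85 [ 0.53608203 -0.01516296  0.12186643] 130.65800516629852 [-0.0389987   0.05195258 -0.05598465] [ 0.54567709  1.08961447 -7.97738725] 0.05319954725199041 -0.9493780212731247 2.223547767243872e-05
```

Request:
jog_arm([
  [[0,0,0],[0,0,-0.3],40],
  [[0,0,0],[0,0,-0.5],40],
  [[0,0,0],[0,0,-0.5],40],
  [[0,0,0],[0,0,-0.5],40],
  [[0,0,0],[0,0,-0.5],40],
  [[0,0,0],[0,0,-0.5],40],
  [[0,0,0],[0,0,-0.5],40],
  [[0,0,0],[0,0,-0.5],40],
  [[0,0,0],[0,0,-0.3],40],
  [[0,0,0],[0,0,-0.1],40],
])

```text
time_s: 19.1
tcp_pos: [0.5361, -0.0152, 0.2482]
ee_rot: [0.0, 0.417, 0.909, 0.0]
ft_force: [-0.6, 0.3, -8.9]
grip_width: 0.0533
gripper_force: 60.0
```

Request:
jog_arm([
  [[0,0,0],[0,0,0],40],
  [[0,0,0],[0,0,0],40],
  [[0,0,0],[0,0,0],40],
  [[0,0,0],[0,0,0],40],
  [[0,0,0],[0,0,0],40],
  [[0,0,0],[0,0,0],40],
  [[0,0,0],[0,0,0],40],
  [[0,0,0],[0,0,0],40],
  [[0,0,0],[0,0,0],40],
  [[0,0,0],[0,0,0],40],
])

```text
time_s: 20.35
tcp_pos: [0.5358, -0.0151, 0.2474]
ee_rot: [-0.0, 0.417, 0.909, 0.0]
ft_force: [-1.1, 0.8, -8.2]
grip_width: 0.053
gripper_force: 60.0
```

```bash
python3 st.py; python3 - <<'E'
from h import *
p,d=grab_frame("scene"); k=cal("scene"); W=cloud(d,k)
m=(d>0)&(np.hypot(W[...,0]-.536,W[...,1]+.014)<.04)&(W[...,2]>.1)&(W[...,2]<.31)
for z in np.arange(.10,.31,.01):
    s=m&(W[...,2]>=z)&(W[...,2]<z+.01)
    if s.sum(): print(round(z,2),s.sum(),W[s].mean(0).round(3),(W[s].max(0)-W[s].min(0)).round(3))
cv2.imwrite("pics/s2.png",cv2.resize(p[80:330,180:460],(784,700))[:600])
E
```

```text
20.35 [ 0.53582442 -0.01512016  0.24744582] 130.6487986687098 [-0.05814184  0.04145336 -0.04767569] [-1.11358485  0.75160881 -8.17041756] 0.05304624975095513 -0.9493232253016073 8.499982413923135e-05
0.16 30 [ 0.546 -0.016  0.166] [0.021 0.031 0.007]
0.17 57 [ 0.547 -0.016  0.175] [0.023 0.033 0.01 ]
0.18 60 [ 0.547 -0.016  0.185] [0.021 0.033 0.01 ]
0.19 54 [ 0.547 -0.017  0.195] [0.018 0.029 0.01 ]
0.2 67 [ 0.546 -0.016  0.205] [0.018 0.03  0.009]
0.21 7 [ 0.547 -0.014  0.211] [0.007 0.013 0.003]
0.22 23 [ 0.562 -0.021  0.229] [0.062 0.048 0.006]
0.23 175 [ 0.559 -0.019  0.237] [0.067 0.063 0.01 ]
0.24 119 [ 0.555 -0.022  0.244] [0.058 0.062 0.01 ]
0.25 112 [ 0.554 -0.022  0.256] [0.058 0.06  0.01 ]
0.26 128 [ 0.554 -0.019  0.265] [0.059 0.064 0.01 ]
0.27 158 [ 0.553 -0.019  0.276] [0.059 0.063 0.01 ]
0.28 224 [ 0.544 -0.019  0.284] [0.062 0.065 0.01 ]
0.29 163 [ 0.54  -0.018  0.295] [0.062 0.062 0.009]
0.3 117 [ 0.538 -0.017  0.305] [0.062 0.064 0.01 ]
```

View pics/s2.png

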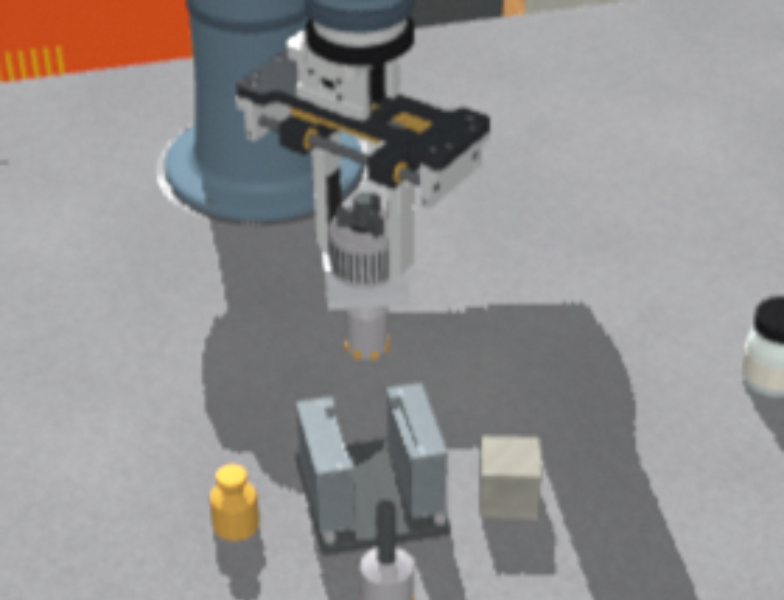

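The scene crop shows chuck and bit hanging together in the gripper, with the bit's lower end at about (367,350). That end is at z ≈ 0.164 m, about 8 cm above the stand. The load is about 8 N, which matches chuck plus bit, and the neighbours are untouched.

```bash
python3 -c "
from station import *
print(close_job())"
```

```text
the job is handed in; nothing more can be done
None
```

I tightened the chuck on the bit and lifted both straight up; they are held still and upright about 8 cm above the stand, and I handed the job in at about 20 s with the nearby items untouched.

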